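Cull the short plug and hold up the carrier

TASK

One of the four blue reference plugs in the white carrier was moulded short and has no neck: take it out and leave it in the red reject tray. Then take the carrier by its steel handle, lift it at least 8 cm clear of the table with the three full-length plugs seated in it, and finish while holding it there, level and still. Leave everything else on the table where it is.

Things in the scene. Friction and masses are not known exactly. Their poses are not given: they have to be found in the camera images.
- carrier: Loose white plate, 150 x 150 x 16 mm, 0.28 to 0.46 kg, flat on the table, with a steel stirrup handle over its middle along its x axis (posts 10 x 14 mm at x = +-64, y = 0). Four round pockets 33 mm wide, 10 mm deep (floor 6 mm above the underside) at x = +-45, y = +-50 mm; a plug stands loosely in each. Origin: centre of the underside; z up. Start yaw within 0.6 rad of 0.
- handle_mid (a point): Middle of the carrier's handle bar, 82 mm above the carrier's underside. The bar is 138 mm long along the carrier's x axis, 14 mm wide along its y axis, and 16 mm tall (underside 74 mm, top 90 mm above the carrier's underside), with flat sides. Above the carrier's centre.
- plug_a: A blue hard-plastic reference plug of full length, 44 mm: round body 30 mm in diameter and 36 mm tall, then a neck 20 mm in diameter and 8 mm tall. It stands upright in a pocket of the carrier. Origin: centre of its underside; z up its axis. 40 g.
- plug_b: A blue hard-plastic reference plug of full length, 44 mm: round body 30 mm in diameter and 36 mm tall, then a neck 20 mm in diameter and 8 mm tall. It stands upright in a pocket of the carrier. Origin: centre of its underside; z up its axis. 40 g.
- plug_c: A blue hard-plastic reference plug of full length, 44 mm: round body 30 mm in diameter and 36 mm tall, then a neck 20 mm in diameter and 8 mm tall. It stands upright in a pocket of the carrier. Origin: centre of its underside; z up its axis. 40 g.
- plug_short: The odd plug: same blue plastic and same diameter, 30 mm, but only 28 mm tall, with a flat top and no neck. It stands upright in one of the four pockets (any of them), so that 18 mm of it stand above the carrier's deck. Origin: centre of its underside; z up its axis. 40 g.
- reject_tray: Open red square tray, fixed to the table, 130 x 130 mm outside, 22 mm high, walls and floor 4 mm thick. Origin: centre of its underside; x and y along its sides. Behind it stands a fixed mixer cabinet, 0.53 m tall, its upright front at world x = 0.65 from y = 0.0 to 0.30 (robot base at 0, 0; x ahead, y left): keep the arm's path in front of it, from the start on.
- jar_a: Bystander: round sample jar with blue lid, 60 mm wide, 75 mm tall. Origin at the centre of its underside.
- beaker: Bystander: translucent plastic beaker, 68 mm wide, 89 mm tall. Origin at the centre of its underside.
- timer: Bystander: small white kitchen timer with three buttons, 66 x 62 x 20 mm. Origin at the centre of its underside.
- petri_1: Bystander: flat petri dish, 90 mm wide, 15 mm tall. Origin at the centre of its underside.

How it is judged:
By the outcome, as a careful person would: the job done as asked, in the order asked, and still so for the second after the job is handed in, while the arm keeps its last pose, push and grip.
It also fails if it takes over 67 s, if anything falls off the work surface, if the arm or the gripper's body presses on something with over 40 N, if the wrist force passes 120 N, or if a joint passes its speed limit or range.

ROBOT

A 7-joint arm with a two-finger parallel gripper is mounted at the origin on a cart in front of the work surface, level with it; the furniture and walls round the work are solid. World frame = base frame: x ahead of the robot, y to its left, z up, the work surface at z = 0. Lengths are in m, angles in rad, forces in N, time in s.
With the tool pointing down it reaches from about 0.35 to 0.9 m from the base axis. Payload 8.1 kg.
Tool frame: the origin (TCP) lies midway between the tips of the shut fingers; the grasp point (between the pads) lies 19 mm behind it (arm.pinch_z is the distance from the TCP to the grasp point, in m); z points along the fingers, y is the direction in which the jaws open and shut (so a half turn about z gives the same grasp; the last joint's range is limited). The gripper opens to 92 mm and grips with 3 to 60 N. Pads are 19 mm wide; open, the fingers measure 130 mm over their backs; the gripper's body (75 mm by 190 mm) begins 47 mm behind the grasp point.
Start: joints at [-1.414, 0.434, 0.025, 1.573, -0.012, 1.134, -0.075], TCP at [0.161, 0.604, 0.227] pointing down, gripper open.
Joint ranges: [-2.62, 2.62], [-0.44, 2.09], [-1.27, 1.32], [0.08, 2.57], [-1.32, 4.46], [0.12, 2], [-2.74, 2.74]. Speed limits (rad/s): [2.22, 2.22, 3.01, 3.01, 3.14, 3.14, 3.14].

INTERFACE

Orientations are given as a rotation vector (axis times angle).
In Python, from cell import arm, eyes gives the robot as it stands.
- The arm moves only by the tool apply_moves, never from a script. Its argument "targets" is one flat list of numbers, 5 for each row, row after row: the closure, from 0 (fully open) to 1 (shut), then the shift along the tool's x, y, z each as a share of 40 cm, from -1 to 1, then the turn about the tool's z as a share of pi/2 rad, from -1 to 1. A call has 1 to 20 rows; each row shifts and turns the commanded pose from where the row before left it, along the tool's axes as they then stand; what a row does not reach is not made up. A row lasts 1/8 s, in which the tool goes at most 62.5 mm and 10.7 degrees, less where a joint would pass 70% of its speed; a pose out of reach is approached as far as the arm can. A call with a number of a shift or a turn outside -1 to 1 is refused whole. A call with a gripper value outside its range is refused whole. The fingers move at their own pace and stop on an object; "grip_force" is the grip in N (left out, the last holds). Time passes only in rows, so rows that do not move let the fingers close. It gives the time, the measured TCP pose, the force and the opening at its end, in the units of the state.
- arm.observe(): the state, without advancing time (a new reading comes with each control period).
- eyes.get_image(name): name is "scene" or "top" or "wrist"; returns the picture (480x640x3 uint8, red, green, blue); there is no depth.
- eyes.camera_params(name): a dict with "camera_matrix" (3x3 intrinsics, pixels), "xyz" and "attitude" of the camera in the world; the wrist camera has in their place "hand_eye" (4x4, takes a point from camera to tool coordinates, whose origin is the TCP and whose axes are the flange's). Camera axes: x right, y down, z forward; pixel columns grow to the right and rows downward; lengths in m; the calibration is good to about 2 mm. A picture is of the moment at which its call begins: read the wrist's pose just before it. camera_params takes no time and is no camera call.
- arm.sign_off(): hands the job in, once; it reports no verdict.
The state is a dict: "clock": time; "joints": joint angles; "dq": joint speeds; "joint_efforts": joint torques, N m; "position": TCP position; "ee_rot": TCP orientation; "force": force on the tool from outside, world axes, zero at the start; "ft_torque": the same for the moment, N m; "width": opening from 0.0 (shut) to 1.0 (fully open).
Only numpy, scipy, OpenCV 4.12 (cv2) and the standard library are available. Lean on these libraries where they do the work, as an engineer would, in place of code of your own. Each camera call takes 0.05 s, during which the arm holds its last target.

## Working session

There is one attempt and no reset: what is moved stays moved. The work goes in short steps, Python scripts to look and compute and a tool call to move; the robot and the scene stay as the last step left them, time stands still between calls to the robot, and variables do not carry over. Pictures are saved under pics/ and viewed, and the job is handed in when it is done.

Besides the shell and the picture viewer there is one more tool, called after ">>>" as name(argument=value, ...) on one line, values as JSON. apply_moves: Moves the arm, as the interface text tells. Its arguments: {"type":"object","properties":{"targets":{"type":"array"},"grip_force":{"type":"number"}},"required":["targets"]}

```bash
ls; mkdir -p pics
python3 - <<'E'
from cell import arm, eyes
import cv2
s=arm.observe()
for k,v in s.items(): print(k,v)
print(arm.pinch_z)
for n in ("scene","top","wrist"):
    p=eyes.camera_params(n); print(n,p)
    cv2.imwrite(f"pics/{n}0.png",eyes.get_image(n)[:,:,::-1])
E
```

```text
pics
clock 0.0
joints [-1.41356753  0.43521991  0.02494666  1.57410705 -0.01159285  1.13400019
 -0.07510518]
dq [-3.15208459e-04 -6.24363777e-05 -1.26882835e-04 -2.62107848e-05
  1.17186500e-03  8.21129114e-05  2.76710182e-04]
joint_efforts [ 1.36647395e-03 -6.67841792e+01  9.85697508e-01 -3.14446235e+01
 -6.04441040e-02  4.28821868e-02  1.77766851e-04]
position [0.16048201 0.60350737 0.22594273]
ee_rot [-4.07057289e-01 -3.11504133e+00  2.49489652e-03]
force [-0.78717365  0.04825062  0.07290484]
ft_torque [ 0.03325823 -0.01282026  0.00199885]
width 0.9996487717608467
0.0188
scene {'camera_matrix': array([[433.85037763,   0.        , 326.75851941],
       [  0.        , 433.85037763, 239.12083375],
       [  0.        ,   0.        ,   1.        ]]), 'xyz': array([0.0665058 , 0.40358284, 0.4848845 ]), 'attitude': array([-0.96440766,  2.17910872, -1.35207168])}
top {'camera_matrix': array([[505.75252781,   0.        , 319.43451728],
       [  0.        , 505.75252781, 245.45558429],
       [  0.        ,   0.        ,   1.        ]]), 'xyz': array([ 0.40555684, -0.12599607,  1.12433367]), 'attitude': array([-2.16057565,  2.1045858 , -0.24280458])}
wrist {'camera_matrix': array([[371.40005172,   0.        , 315.68962571],
       [  0.        , 371.40005172, 244.15437281],
       [  0.        ,   0.        ,   1.        ]]), 'hand_eye': array([[ 1.90449839e-04, -9.66643242e-01, -2.56126542e-01,
         6.84472488e-02],
       [ 9.99999981e-01,  1.91564797e-04,  2.05953602e-05,
        -2.51267657e-05],
       [ 2.91564633e-05, -2.56126541e-01,  9.66643261e-01,
        -1.58623127e-01],
       [ 0.00000000e+00,  0.00000000e+00,  0.00000000e+00,
         1.00000000e+00]])}
```

View pics/scene0.png

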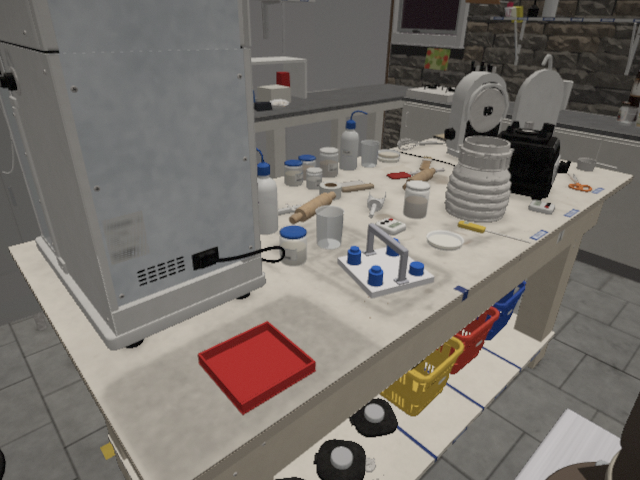

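View pics/top0.png

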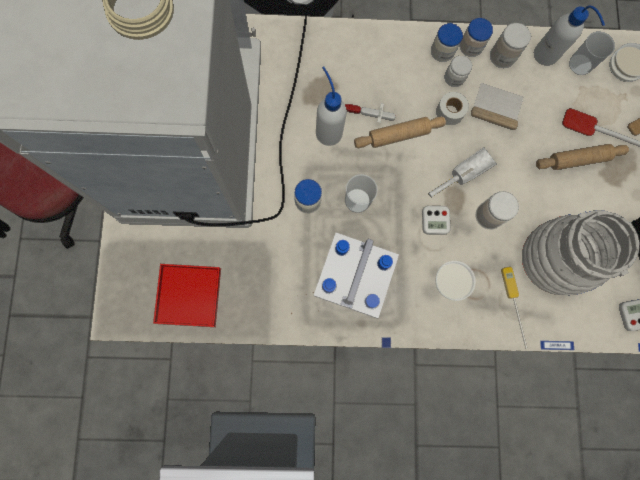

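View pics/wrist0.png

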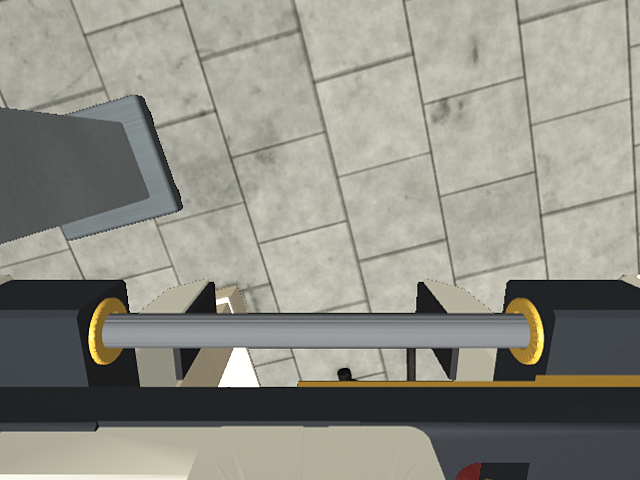

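```bash
cat > h.py <<'E'
import numpy as np, cv2
from scipy.spatial.transform import Rotation as R
from scipy.optimize import least_squares
from cell import arm, eyes
def cam(n, st=None):
    p=eyes.camera_params(n); K=p["camera_matrix"]
    if n=="wrist":
        st=st or arm.observe(); H=p["hand_eye"]; Rt=R.from_rotvec(st["ee_rot"]).as_matrix()
        return K, Rt@H[:3,:3], Rt@H[:3,3]+st["position"]
    return K, R.from_rotvec(p["attitude"]).as_matrix(), p["xyz"]
def proj(c,P):
    K,Rm,t=c; q=(np.atleast_2d(P)-t)@Rm; q=q@K.T; return q[:,:2]/q[:,2:]
def ray(c,uv):
    K,Rm,t=c; d=Rm@np.linalg.solve(K,[uv[0],uv[1],1.]); return t,d/np.linalg.norm(d)
def atz(c,uv,z):
    t,d=ray(c,uv); return t+d*(z-t[2])/d[2]
def tri(obs):
    A=np.zeros((3,3));b=np.zeros(3)
    for c,uv in obs:
        t,d=ray(c,uv); M=np.eye(3)-np.outer(d,d); A+=M;b+=M@t
    x=np.linalg.solve(A,b)
    return x,[np.round(proj(c,x)[0]-uv,1) for c,uv in obs]
def crop(img,x0,y0,x1,y1,f,name):
    cv2.imwrite(name,cv2.resize(img[y0:y1,x0:x1],None,fx=f,fy=f,interpolation=cv2.INTER_CUBIC))
E
python3 - <<'E'
from h import *
t=cv2.imread("pics/top0.png");s=cv2.imread("pics/scene0.png")
crop(t,305,225,415,325,6,"pics/topc.png")
crop(s,330,215,440,305,6,"pics/scenec.png")
crop(t,140,250,240,340,6,"pics/topt.png")
E
```

```text
(no output)
```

View pics/topc.png

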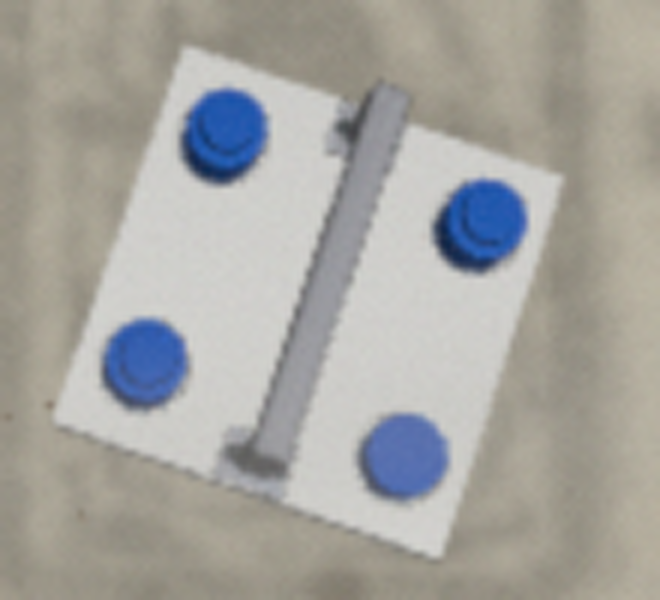

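View pics/scenec.png

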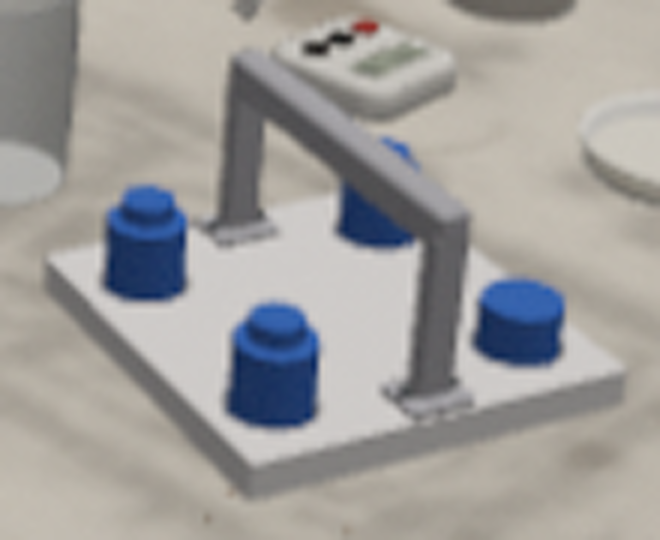

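View pics/topt.png

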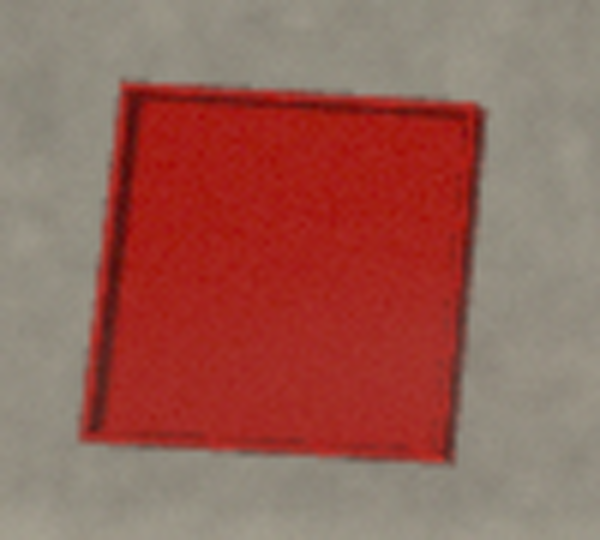

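Run:
```python
from h import *
T=cam("top");S=cam("scene")
f=lambda p,x0,y0:np.array([x0+(p[0]+.5)/6-.5,y0+(p[1]+.5)/6-.5])
t=lambda u,v:(T,f((u,v),305,225)); s=lambda u,v:(S,f((u,v),330,215))
tr=lambda u,v:(T,f((u,v),140,250))
pairs={"short":(t(405,456),s(521,298)),"neckHH":(t(230,127),s(148,197)),"neckLH":(t(148,358),s(278,320)),
"cHH":(t(183,45),s(47,262)),"cLL":(t(441,558),s(625,372)),"cLH":(t(55,422),s(250,467)),
"barfar":(t(395,88),s(238,55)),"barnear":(t(274,455),s(454,222))}
for k,v in pairs.items():
    x,e=tri(v); print(k,np.round(x,4),e)
# model fit
M=[((-.045,-.05,.034),"short"),((.045,.05,.050),"neckHH"),((-.045,.05,.050),"neckLH"),((.075,.075,.016),"cHH"),((-.075,-.075,.016),"cLL"),((-.075,.075,.016),"cLH"),((.069,0,.09),"barfar"),((-.069,0,.09),"barnear")]
P=np.array([m[0] for m in M])
def W(q): return P@R.from_euler('z',q[3]).as_matrix().T+q[:3]
def res(q):
    w=W(q);r=[]
    for i,m in enumerate(M):
        for c,uv in pairs[m[1]]: r+=list(proj(c,w[i])[0]-uv)
    return np.array(r)
o=least_squares(res,[.4,-.2,0,-.3],loss='soft_l1'); print("carrier",np.round(o.x,4)); print(np.round(res(o.x),1))
print("short model",np.round(W(o.x)[0],4))
print("tray",[np.round(atz(T,tr(*p)[1],.022),3) for p in ((122,83),(483,105),(450,462),(83,438))])
# top-camera-only carrier
for n,uv in dict(jar=(308,190),beaker=(360,195),timer=(436,220),petri=(455,282)).items(): print(n,np.round(atz(T,uv,.05),3))
st=arm.observe();print(R.from_rotvec(st['ee_rot']).as_matrix().round(3))
```

```text
short [ 0.5039 -0.2748  0.033 ] [array([0., 0.]), array([-0., -0.])]
neckHH [ 0.6201 -0.2084  0.0486] [array([-0.1, -0.2]), array([0.2, 0. ])]
neckLH [ 0.5351 -0.1808  0.0467] [array([0.1, 0.1]), array([-0.1, -0. ])]
cHH [ 0.6573 -0.194   0.0117] [array([0.3, 0.3]), array([-0.4, -0.1])]
cLL [ 0.4689 -0.2908  0.0127] [array([0., 0.]), array([-0., -0.])]
cLH [ 0.515  -0.1486  0.0129] [array([-0.1, -0.1]), array([0.1, 0. ])]
barfar [ 0.6289 -0.2633  0.085 ] [array([-0.2, -0.3]), array([0.4, 0.1])]
barnear [ 0.4988 -0.2225  0.0836] [array([-0.1, -0.1]), array([0.2, 0. ])]
carrier [ 0.5631 -0.2424 -0.0036 -0.3107]
[ 0.5 -0.3 -0.1  0.6 -0.1 -0.5 -0.2  0.8  0.2 -0.1 -0.2 -0.   0.3  0.2
 -0.5 -0.4  0.   0.1  0.   0.1 -0.3  0.1  0.1  0.4 -0.  -0.4  0.6 -0.5
 -0.5  0.4  0.5 -0.8]
short model [ 0.5049 -0.2763  0.0304]
tray [array([0.574, 0.189, 0.022]), array([0.569, 0.058, 0.022]), array([0.441, 0.062, 0.022]), array([0.446, 0.192, 0.022])]
jar [ 0.743 -0.129  0.05 ]
beaker [ 0.735 -0.245  0.05 ]
timer [ 0.683 -0.413  0.05 ]
petri [ 0.547 -0.452  0.05 ]
[[-0.966  0.257 -0.   ]
 [ 0.257  0.966 -0.001]
 [-0.    -0.001 -1.   ]]
```

```bash
cat > plan.py <<'E'
from h import *
def rows(p,yaw,wps,clos,smax=.05,amax=8.5):
    """from world p, tool-y heading yaw(deg) through wps [(x,y,z,yaw)]; tool z down. prints rows"""
    out=[];p=np.array(p,float)
    for w in wps:
        tgt=np.array(w[:3]);dy=w[3]-yaw
        n=max(1,int(np.ceil(max(np.linalg.norm(tgt-p)/smax,abs(dy)/amax))))
        y0=yaw
        for k in range(n):
            want=p+(tgt-p)/(n-k); a=np.radians(yaw)
            ty=np.array([np.cos(a),np.sin(a),0]);tx=np.array([-np.sin(a),np.cos(a),0])
            d=want-p
            r=[round(float(d@tx)/.4,3),round(float(d@ty)/.4,3),round(-d[2]/.4,3)]
            t=round(-((w[3]-yaw)/(n-k))/90,3)
            out.append([clos]+r+[t])
            p=p+.4*(r[0]*tx+r[1]*ty-r[2]*np.array([0,0,1])); yaw-=90*t
    print(len(out),"rows, end",p.round(4),round(yaw,2))
    for i in range(0,len(out),20): print(", ".join(" ".join(f"{v:g}," for v in r).rstrip(",") for r in out[i:i+20]),"\n")
def pose():
    s=arm.observe();M=R.from_rotvec(s["ee_rot"]).as_matrix()
    return s,s["position"],np.degrees(np.arctan2(M[1,1],M[0,1])),M
E
python3 - <<'E'
from plan import *
p=eyes.camera_params("wrist");H=p["hand_eye"]
for z in (-.02,0,.1,.15,.2):
    q=np.linalg.inv(H)@[0,0,z,1];u=p["camera_matrix"]@q[:3];print(z,(u[:2]/u[2]).round())
s,P,y,M=pose();print(P,y,M[:,2])
rows(P,y,[(.30,.46,.26,60),(.42,.22,.26,35),(.46,0,.24,5),(.48,-.18,.20,-17.8),(.48,-.29,.18,-17.8)],.45)
E
```

```text
-0.02 [316. 319.]
0 [316. 300.]
0.1 [316. 244.]
0.15 [316. 229.]
0.2 [316. 218.]
[0.16048742 0.60364243 0.22611988] 75.11375640046782 [-1.79818158e-04 -1.21545506e-03 -9.99999245e-01]
23 rows, end [ 0.48   -0.29    0.1801] -17.77
0.45, -0.086, -0.051, -0.017, 0.034, 0.45, -0.088, -0.047, -0.017, 0.033, 0.45, -0.091, -0.042, -0.017, 0.034, 0.45, -0.093, -0.038, -0.017, 0.033, 0.45, -0.095, -0.032, -0.017, 0.034, 0.45, -0.093, -0.062, 0, 0.046, 0.45, -0.098, -0.055, 0, 0.046, 0.45, -0.101, -0.047, 0, 0.046, 0.45, -0.104, -0.04, 0, 0.047, 0.45, -0.107, -0.032, 0, 0.046, 0.45, -0.109, -0.025, 0, 0.047, 0.45, -0.102, -0.047, 0.01, 0.067, 0.45, -0.106, -0.036, 0.01, 0.067, 0.45, -0.109, -0.024, 0.01, 0.066, 0.45, -0.111, -0.013, 0.01, 0.067, 0.45, -0.112, -0.001, 0.01, 0.066, 0.45, -0.113, 0.003, 0.025, 0.063, 0.45, -0.112, 0.014, 0.025, 0.063, 0.45, -0.111, 0.025, 0.025, 0.064, 0.45, -0.107, 0.035, 0.025, 0.063 

0.45, -0.087, 0.028, 0.017, 0, 0.45, -0.087, 0.028, 0.017, 0, 0.45, -0.088, 0.028, 0.016, 0
```

>>> apply_moves(targets=[0.45,-0.086,-0.051,-0.017,0.034,0.45,-0.088,-0.047,-0.017,0.033,0.45,-0.091,-0.042,-0.017,0.034,0.45,-0.093,-0.038,-0.017,0.033,0.45,-0.095,-0.032,-0.017,0.034,0.45,-0.093,-0.062,0,0.046,0.45,-0.098,-0.055,0,0.046,0.45,-0.101,-0.047,0,0.046,0.45,-0.104,-0.04,0,0.047,0.45,-0.107,-0.032,0,0.046,0.45,-0.109,-0.025,0,0.047])

```text
clock: 1.52
position: [0.4203, 0.219, 0.2607]
ee_rot: [-1.455, -2.785, -0.0]
force: [0.9, -0.3, 0.0]
width: 0.554
```

>>> apply_moves(targets=[0.45,-0.102,-0.047,0.01,0.067,0.45,-0.106,-0.036,0.01,0.067,0.45,-0.109,-0.024,0.01,0.066,0.45,-0.111,-0.013,0.01,0.067,0.45,-0.112,-0.001,0.01,0.066,0.45,-0.113,0.003,0.025,0.063,0.45,-0.112,0.014,0.025,0.063,0.45,-0.111,0.025,0.025,0.064,0.45,-0.107,0.035,0.025,0.063,0.45,-0.087,0.028,0.017,0,0.45,-0.087,0.028,0.017,0,0.45,-0.088,0.028,0.016,0,0.45,0,0,0,0,0.45,0,0,0,0])

```text
clock: 3.28
position: [0.4799, -0.2891, 0.1805]
ee_rot: [-2.537, -1.851, 0.0]
force: [-0.3, 0.5, -0.7]
width: 0.552
```

Run:
```python
from plan import *
s,P,y,M=pose();print(s["clock"],P,y,M[:,2].round(4),s["joints"].round(2),s["width"])
np.savez("w1.npz",p=P,r=s["ee_rot"])
im=eyes.get_image("wrist");cv2.imwrite("pics/w1.png",im[:,:,::-1])
```

```text
3.275 [ 0.47992483 -0.28906388  0.1804522 ] -17.771321965953078 [-5.e-04  7.e-04 -1.e+00] [-0.06  0.43  0.71  1.83 -0.33  1.    0.47] 0.5519351321864538
```

View pics/w1.png

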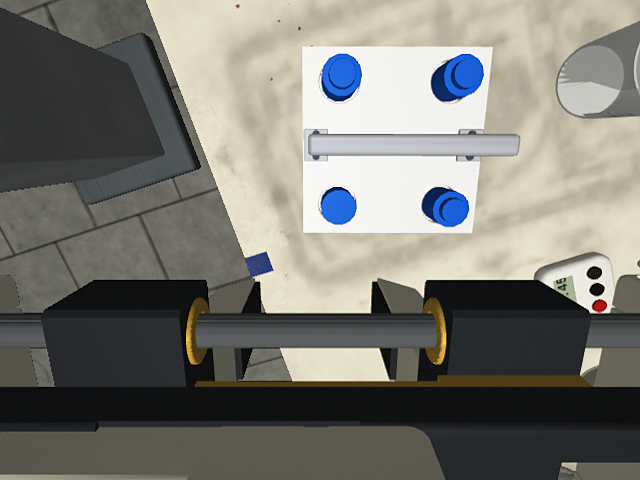

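Run:
```python
from h import *
im=cv2.imread("pics/w1.png"); crop(im,290,35,530,245,3,"pics/w1c.png"); crop(im,300,170,380,240,8,"pics/w1d.png")
```

```text
(no output)
```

View pics/w1c.png

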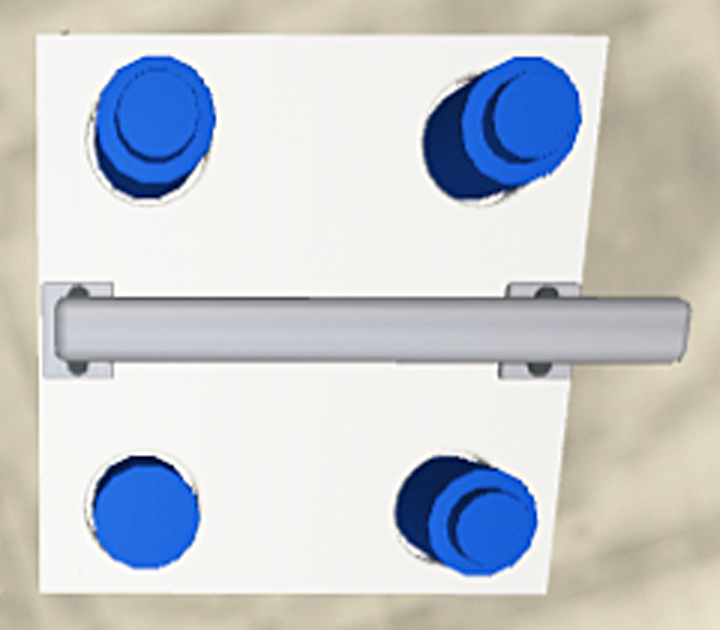

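View pics/w1d.png

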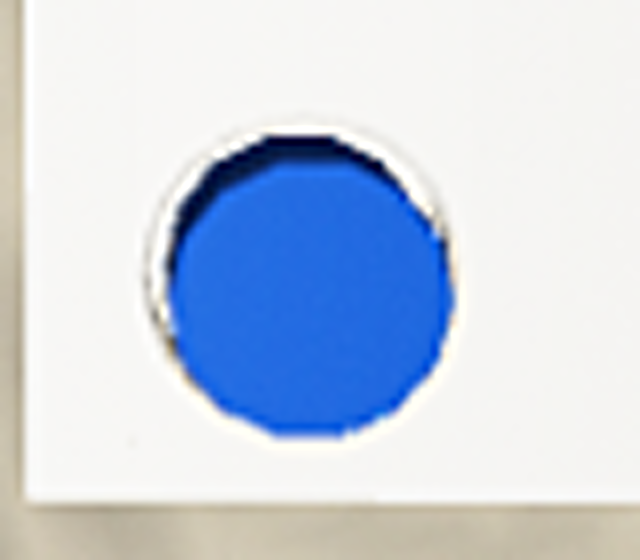

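```bash
cat > fit1.py <<'E'
from h import *
d=np.load("w1.npz");Wc=cam("wrist",dict(position=d["p"],ee_rot=d["r"]));T=cam("top");S=cam("scene")
f=lambda p,x0,y0,k:np.array([x0+(p[0]+.5)/k-.5,y0+(p[1]+.5)/k-.5])
t=lambda u,v:(T,f((u,v),305,225,6)); s=lambda u,v:(S,f((u,v),330,215,6)); w=lambda u,v:(Wc,f((u,v),290,35,3))
L=.075
obs={"short":((-.045,-.05,.034),[w(145.5,515.5),t(405,456),s(521,298)]),
"nHH":((.045,.05,.05),[w(538,107),t(230,127),s(148,197)]),
"nLH":((-.045,.05,.05),[w(157,113),t(148,358),s(278,320)]),
"nHL":((.045,-.05,.05),[w(492,526),t(492,213)]),
"cHH":((L,L,.016),[w(608,38),t(183,45),s(47,262)]),
"cLL":((-L,-L,.016),[w(40,592),t(441,558),s(625,372)]),
"cLH":((-L,L,.016),[w(37,36),t(55,422),s(250,467)]),
"cHL":((L,-L,.016),[w(547,594),t(563,177)]),
"barfar":((.069,0,.09),[w(688,329),t(395,88),s(238,55)]),"barnear":((-.069,0,.09),[w(58,329),t(274,455),s(454,222)])}
def solve(sel,z=None):
    def X(q,P): return R.from_euler('z',q[3]).as_matrix()@np.array(P)+q[:3]
    def res(q):
        r=[]
        for k,(P,o) in obs.items():
            for c,uv in o:
                if any(c is x for x in sel): r+=list(proj(c,X(q,P))[0]-uv)
        return np.array(r)
    o=least_squares(res,[.56,-.24,0,-.3],loss='soft_l1')
    return o.x,res(o.x),X
if __name__=="__main__":
    for k,(P,o) in obs.items(): x,e=tri(o);print(k,x.round(4),[tuple(i) for i in e])
    for sel in ([Wc],[T],[Wc,T,S]):
        q,r,X=solve(sel);print("carrier",q.round(4),"rms",np.sqrt((r**2).mean()).round(2),"short",X(q,obs["short"][0]).round(4))
    print("short at z.034 from wrist",atz(Wc,obs["short"][1][0][1],.034).round(4),[atz(c,uv,.034).round(4) for c,uv in obs["short"][1][1:]])
E
python3 fit1.py
```

```text
short [ 0.504  -0.2752  0.0327] [(np.float64(-0.1), np.float64(-0.7)), (np.float64(0.2), np.float64(-0.0)), (np.float64(0.1), np.float64(-0.0))]
nHH [ 0.6206 -0.208   0.0492] [(np.float64(-1.7), np.float64(1.6)), (np.float64(-0.3), np.float64(-0.4)), (np.float64(-0.1), np.float64(-0.2))]
nLH [ 0.535  -0.1806  0.0468] [(np.float64(0.1), np.float64(0.2)), (np.float64(-0.0), np.float64(0.1)), (np.float64(-0.1), np.float64(-0.0))]
nHL [ 0.5918 -0.3051  0.0427] [(np.float64(0.1), np.float64(-0.2)), (np.float64(0.1), np.float64(0.1))]
cHH [ 0.6579 -0.1942  0.0117] [(np.float64(-1.3), np.float64(0.4)), (np.float64(0.4), np.float64(0.1)), (np.float64(-0.5), np.float64(-0.2))]
cLL [ 0.4683 -0.291   0.0131] [(np.float64(0.8), np.float64(-1.0)), (np.float64(0.1), np.float64(0.3)), (np.float64(0.2), np.float64(-0.1))]
cLH [ 0.5145 -0.1481  0.0135] [(np.float64(0.8), np.float64(0.2)), (np.float64(-0.3), np.float64(0.1)), (np.float64(0.2), np.float64(-0.0))]
cHL [ 0.6095 -0.3353  0.0215] [(np.float64(0.3), np.float64(-0.5)), (np.float64(0.2), np.float64(0.2))]
barfar [ 0.6291 -0.2635  0.0849] [(np.float64(-0.4), np.float64(-0.4)), (np.float64(-0.1), np.float64(-0.4)), (np.float64(0.4), np.float64(0.0))]
barnear [ 0.498  -0.2219  0.0843] [(np.float64(1.5), np.float64(0.1)), (np.float64(-0.4), np.float64(0.2)), (np.float64(0.3), np.float64(-0.0))]
carrier [ 5.623e-01 -2.424e-01 -4.000e-04 -3.122e-01] rms 0.86 short [ 0.5042 -0.2762  0.0336]
carrier [ 0.5634 -0.2428 -0.0062 -0.3101] rms 0.28 short [ 0.5053 -0.2766  0.0278]
carrier [ 0.5627 -0.2423 -0.0021 -0.3119] rms 0.69 short [ 0.5045 -0.2761  0.0319]
short at z.034 from wrist [ 0.5039 -0.2756  0.034 ] [array([ 0.5038, -0.2746,  0.034 ]), array([ 0.5029, -0.2732,  0.034 ])]
```

Run:
```python
from plan import *
s,P,y,M=pose()
rows(P,y,[(.503,-.2785,.13,-17.9),(.503,-.2785,.06,-17.9)],.45,.045)
```

```text
4 rows, end [ 0.5031 -0.2787  0.0602] -17.9
0.45, 0.021, 0.023, 0.063, 0.001, 0.45, 0.02, 0.024, 0.063, 0.001, 0.45, 0, -0, 0.088, 0, 0.45, 0, -0, 0.087, 0
```

>>> apply_moves(targets=[0.45,0.021,0.023,0.063,0.001,0.45,0.02,0.024,0.063,0.001,0.45,0,0,0.088,0,0.45,0,0,0.087,0,0.45,0,0,0,0,0.45,0,0,0,0])

```text
clock: 4.08
position: [0.5037, -0.2796, 0.0615]
ee_rot: [2.539, 1.848, 0.001]
force: [-0.6, -0.3, -1.0]
width: 0.549
```

Run:
```python
from plan import *
s,P,y,M=pose();print(s["clock"],P,y,M[:,2].round(4),s["force"],s["width"])
im=eyes.get_image("wrist")[:,:,::-1];cv2.imwrite("pics/w2.png",im)
np.savez("w2.npz",p=P,r=s["ee_rot"])
crop(im,200,180,460,400,3,"pics/w2c.png")
```

```text
4.075 [ 0.50365663 -0.27958828  0.06153361] -17.90239331834694 [ 1.1e-03 -3.0e-04 -1.0e+00] [-0.6311827  -0.29861837 -1.04578951] 0.5485725493107719
```

View pics/w2.png

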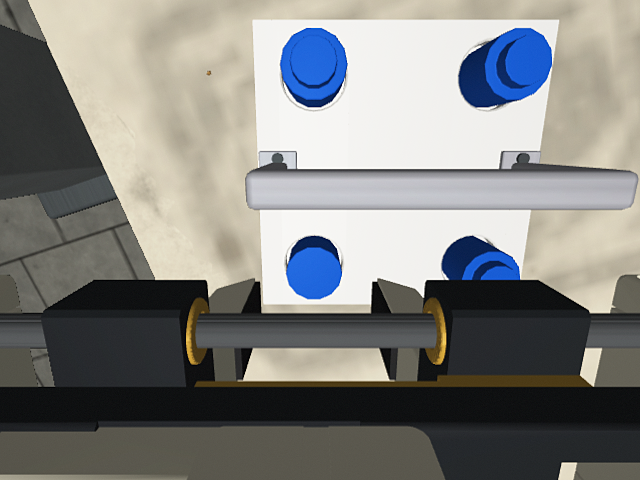

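View pics/w2c.png

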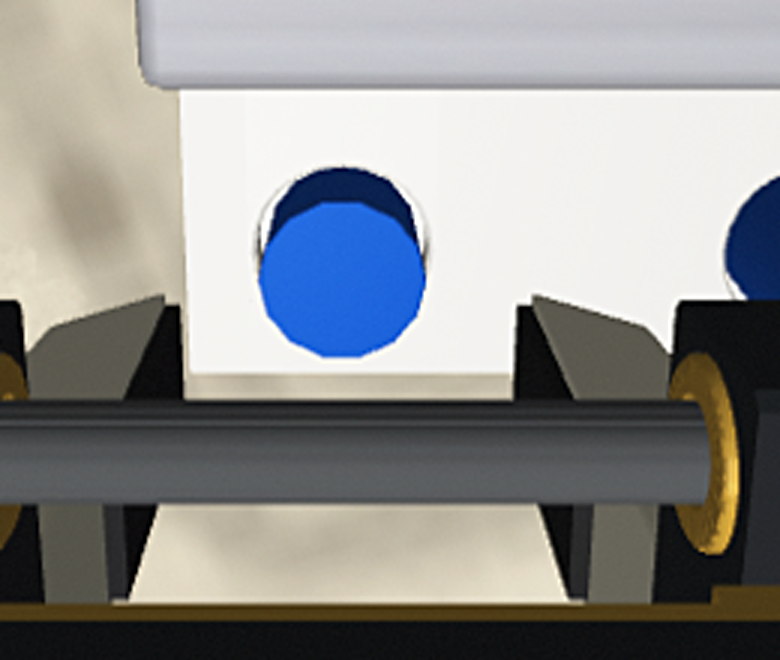

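Run:
```python
from fit1 import *
d=np.load("w2.npz");C=cam("wrist",dict(position=d["p"],ee_rot=d["r"]))
uv=(200+342.5/3-.5,180+280/3-.5)
x=atz(C,uv,.034);M=R.from_rotvec(d["r"]).as_matrix();print(x,M.T@(x-d["p"]))
print(tri([(C,uv),obs["short"][1][0]]))
print(tri([(C,uv)]+obs["short"][1]))
```

```text
[ 0.50389021 -0.27593657  0.034     ] [ 0.00354598 -0.00093195  0.02753265]
(array([ 0.50399747, -0.27537029,  0.03555822]), [array([-0.1, -0.1]), array([0.1, 0. ])])
(array([ 0.50396971, -0.27549915,  0.03285679]), [array([-0.1, -1.5]), array([-0.1, -0.3]), array([ 0.3, -0. ]), array([ 0.2, -0.1])])
```

>>> apply_moves(targets=[0.45,0.001,-0.002,0.04,0,0.45,0,0,0.035,0,0.45,0,0,0.025,0,0.45,0,0,0,0,0.45,0,0,0,0], grip_force=15)

```text
clock: 4.75
position: [0.5023, -0.2794, 0.0204]
ee_rot: [2.541, 1.847, -0.0]
force: [-0.3, -1.0, 0.2]
width: 0.552
```

No contact, height 20 mm. Close now.

>>> apply_moves(targets=[1,0,0,0,0,1,0,0,0,0,1,0,0,0,0,1,0,0,0,0,1,0,0,0,0,1,0,0,0,0], grip_force=20)

```text
clock: 5.5
position: [0.5024, -0.2792, 0.0205]
ee_rot: [2.541, 1.848, 0.0]
force: [0.3, 1.0, 4.1]
width: 0.306
```

>>> apply_moves(targets=[1,0,0,-0.02,0,1,0,0,-0.03,0,1,0,0,-0.05,0,1,0,0,-0.08,0,1,0,0,-0.08,0,1,0,0,0,0])

```text
clock: 6.25
position: [0.5036, -0.2802, 0.1272]
ee_rot: [2.538, 1.845, 0.004]
force: [-0.4, 0.3, -0.7]
width: 0.308
```

Run:
```python
from plan import *
s,P,y,M=pose();print(s["clock"],P,y,M[:,2].round(4),s["force"],s["width"])
im=eyes.get_image("wrist")[:,:,::-1];cv2.imwrite("pics/w3.png",im)
sc=eyes.get_image("scene")[:,:,::-1];crop(sc,260,120,480,320,3,"pics/s3.png")
rows(P,y,[(.47,-.13,.15,10),(.45,-.02,.16,45),(.47,.125,.13,88)],1,.045)
```

```text
6.25 [ 0.50360458 -0.28015319  0.1271991 ] -17.959598737491095 [ 0.0044 -0.0017 -1.    ] [-0.44408756  0.33308904 -0.71475422] 0.30808456235443465
15 rows, end [0.4698 0.1249 0.13  ] 87.97
1, 0.083, -0.049, -0.014, -0.078, 1, 0.088, -0.038, -0.014, -0.078, 1, 0.092, -0.028, -0.015, -0.077, 1, 0.095, -0.016, -0.014, -0.078, 1, 0.056, -0, -0.005, -0.078, 1, 0.055, 0.007, -0.005, -0.078, 1, 0.054, 0.013, -0.005, -0.078, 1, 0.053, 0.02, -0.005, -0.077, 1, 0.05, 0.026, -0.005, -0.078, 1, 0.037, 0.049, 0.012, -0.08, 1, 0.03, 0.053, 0.013, -0.079, 1, 0.024, 0.056, 0.012, -0.08, 1, 0.016, 0.059, 0.013, -0.079, 1, 0.009, 0.06, 0.012, -0.08, 1, 0.002, 0.06, 0.013, -0.079
```

View pics/w3.png

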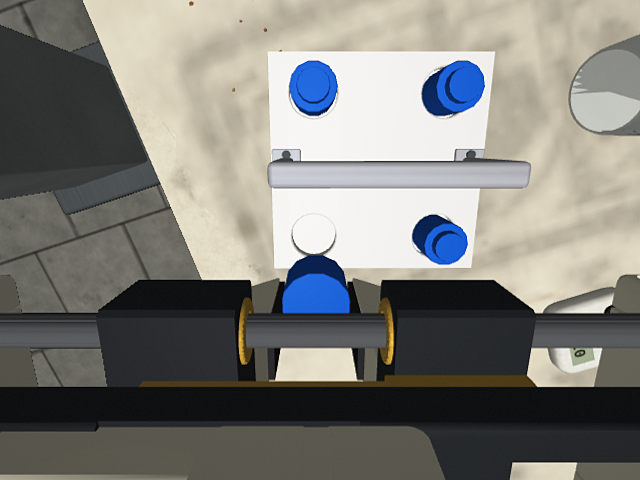

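View pics/s3.png

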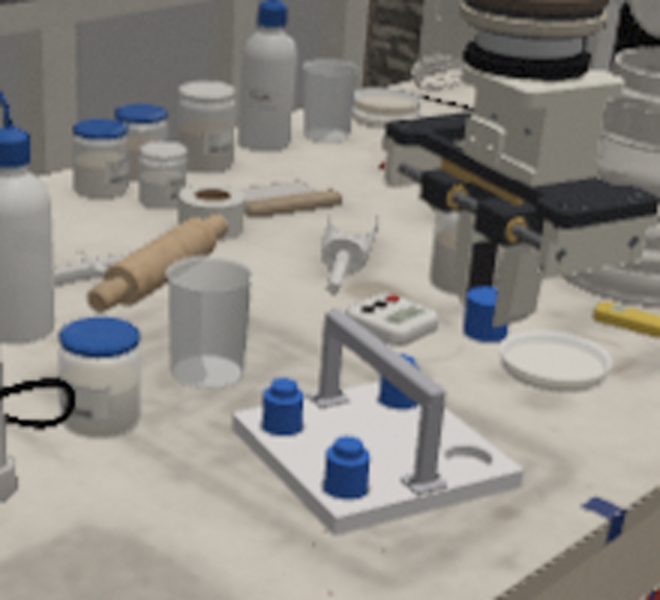

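>>> apply_moves(targets=[1,0.083,-0.049,-0.014,-0.078,1,0.088,-0.038,-0.014,-0.078,1,0.092,-0.028,-0.015,-0.077,1,0.095,-0.016,-0.014,-0.078,1,0.056,0,-0.005,-0.078,1,0.055,0.007,-0.005,-0.078,1,0.054,0.013,-0.005,-0.078,1,0.053,0.02,-0.005,-0.077,1,0.05,0.026,-0.005,-0.078,1,0.037,0.049,0.012,-0.08,1,0.03,0.053,0.013,-0.079,1,0.024,0.056,0.012,-0.08,1,0.016,0.059,0.013,-0.079,1,0.009,0.06,0.012,-0.08,1,0.002,0.06,0.013,-0.079,1,-0.03,0,0,0,1,0,0,0,0])

```text
clock: 8.48
position: [0.4809, 0.1246, 0.1266]
ee_rot: [-0.059, -3.14, 0.001]
force: [0.2, -0.6, -0.9]
width: 0.306
```

Run:
```python
from plan import *
s,P,y,M=pose();print(s["clock"],P,y,M[:,2].round(4),s["force"],s["width"],s["joints"].round(2))
np.savez("w4.npz",p=P,r=s["ee_rot"])
im=eyes.get_image("wrist")[:,:,::-1];cv2.imwrite("pics/w4.png",im)
sc=eyes.get_image("scene")[:,:,::-1];cv2.imwrite("pics/s4.png",sc)
```

```text
8.475 [0.48087457 0.12456315 0.12658882] 87.84920054122388 [-6.e-04 -8.e-04 -1.e+00] [ 0.18130488 -0.62270343 -0.93909029] 0.3056274813098626 [-0.5   0.35  0.18  2.01 -0.09  0.79  1.26]
```

View pics/w4.png

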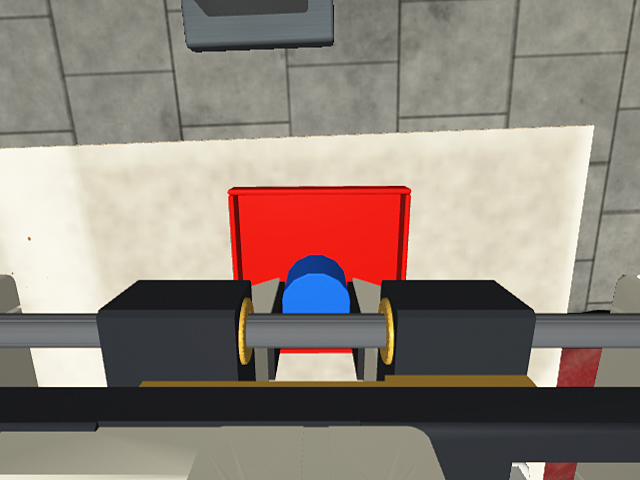

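View pics/s4.png

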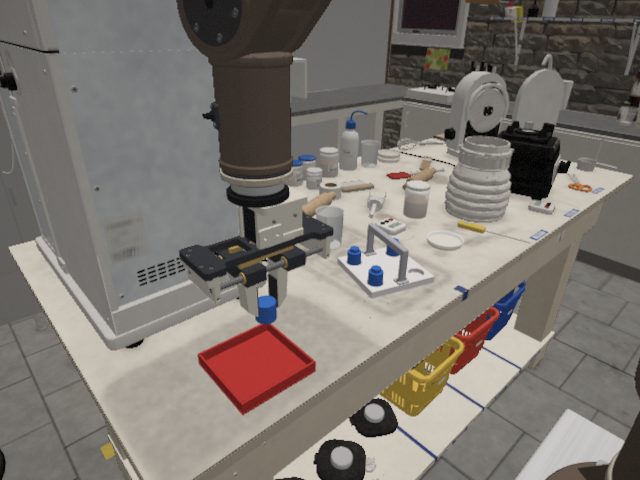

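>>> apply_moves(targets=[1,0,0,0.08,0,1,0,0,0.08,0,1,0,0,0.06,0,1,0,0,0.03,0,1,0,0,0.014,0,1,0,0,0,0,1,0,0,0,0])

```text
clock: 9.45
position: [0.4809, 0.1256, 0.0223]
ee_rot: [0.056, 3.14, 0.001]
force: [0.4, 0.0, -0.6]
width: 0.307
```

>>> apply_moves(targets=[1,0,0,0.005,0,1,0,0,0.003,0,1,0,0,0,0,0.55,0,0,0,0,0.55,0,0,0,0,0.55,0,0,0,0,0.55,0,0,0,0])

```text
clock: 10.32
position: [0.4804, 0.1254, 0.0183]
ee_rot: [-0.055, -3.141, -0.0]
force: [-0.3, -0.5, 0.4]
width: 0.452
```

Now retreat straight up and look.

>>> apply_moves(targets=[0.55,0,0,-0.03,0,0.55,0,0,-0.06,0,0.55,0,0,-0.1,0,0.55,0,0,-0.12,0,0.55,0.05,0,-0.06,0,0.55,0.06,0,0,0,0.55,0,0,0,0])

```text
clock: 11.2
position: [0.4351, 0.1271, 0.1673]
ee_rot: [0.054, 3.141, 0.001]
force: [0.4, 0.2, -0.2]
width: 0.45
```

Run:
```python
from plan import *
s,P,y,M=pose();print(s["clock"],P,y,M[:,2].round(4),s["force"],s["width"],s["joints"].round(2))
sc=eyes.get_image("scene")[:,:,::-1];cv2.imwrite("pics/s5.png",sc)
im=eyes.get_image("wrist")[:,:,::-1];cv2.imwrite("pics/w5.png",im)
```

```text
11.2 [0.43513368 0.12705584 0.16731965] 88.03012497452421 [ 3.e-04  8.e-04 -1.e+00] [ 0.40926186  0.16954723 -0.16709089] 0.4501447291599668 [-0.56  0.22  0.19  2.06 -0.06  0.86  1.2 ]
```

View pics/s5.png

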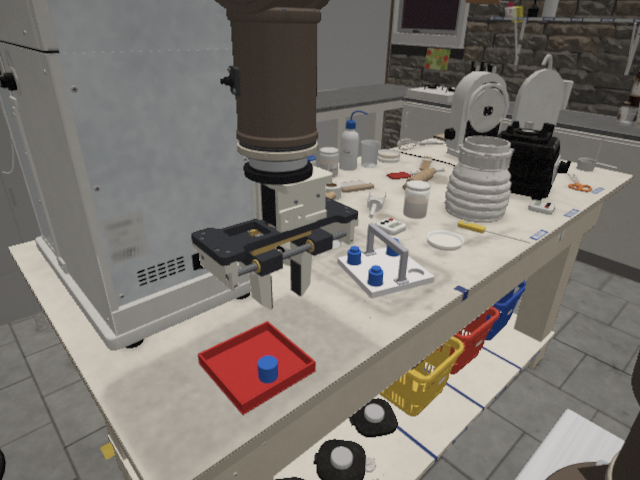

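View pics/w5.png

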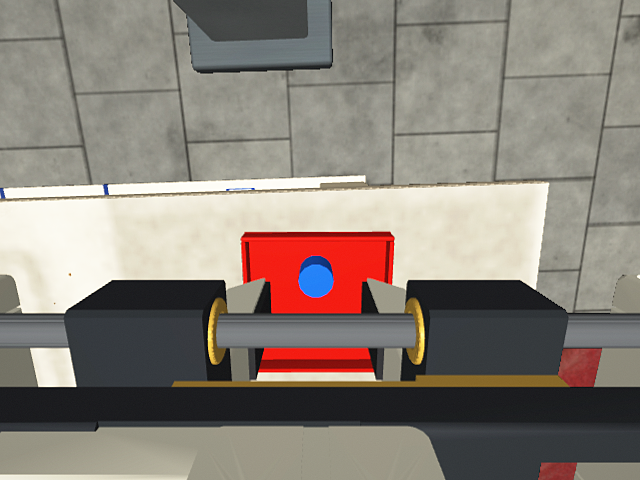

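Run:
```python
from plan import *
s,P,y,M=pose()
rows(P,y,[(.45,-.05,.22,82),(.5663,-.2435,.19,72.1)],.55,.045)
```

```text
11 rows, end [ 0.5663 -0.2435  0.1901] 72.06
0.55, -0.01, -0.088, -0.027, 0.013, 0.55, -0.011, -0.088, -0.026, 0.013, 0.55, -0.013, -0.088, -0.027, 0.014, 0.55, -0.015, -0.087, -0.026, 0.013, 0.55, -0.018, -0.088, -0.027, 0.014, 0.55, -0.059, -0.073, 0.013, 0.018, 0.55, -0.061, -0.071, 0.012, 0.018, 0.55, -0.063, -0.07, 0.013, 0.018, 0.55, -0.065, -0.068, 0.012, 0.019, 0.55, -0.068, -0.065, 0.013, 0.018, 0.55, -0.069, -0.064, 0.012, 0.019
```

>>> apply_moves(targets=[0.55,-0.01,-0.088,-0.027,0.013,0.55,-0.011,-0.088,-0.026,0.013,0.55,-0.013,-0.088,-0.027,0.014,0.55,-0.015,-0.087,-0.026,0.013,0.55,-0.018,-0.088,-0.027,0.014,0.55,-0.059,-0.073,0.013,0.018,0.55,-0.061,-0.071,0.012,0.018,0.55,-0.063,-0.07,0.013,0.018,0.55,-0.065,-0.068,0.012,0.019,0.55,-0.068,-0.065,0.013,0.018,0.55,-0.069,-0.064,0.012,0.019,0.55,0,0,0,0,0.55,0,0,0,0])

```text
clock: 12.92
position: [0.5657, -0.2434, 0.189]
ee_rot: [-0.49, -3.102, -0.0]
force: [-0.1, -0.4, 0.3]
width: 0.452
```

Run:
```python
from plan import *
s,P,y,M=pose();print(s["clock"],P,y,M[:,2].round(4),s["force"],s["width"],s["joints"].round(2))
np.savez("w6.npz",p=P,r=s["ee_rot"])
im=eyes.get_image("wrist")[:,:,::-1];cv2.imwrite("pics/w6.png",im)
C=cam("wrist",s)
for n,q in dict(mid=(0,0,.09),a=(-.069,0,.09),HH=(.045,.05,.05)).items():
    w=R.from_euler('z',-.312).as_matrix()@np.array(q)+[.5625,-.2423,0];print(n,proj(C,w).round(1))
```

```text
12.925 [ 0.56572705 -0.24337972  0.18904798] 72.06047580450064 [-1.e-03  4.e-04 -1.e+00] [-0.12950776 -0.42935918  0.34542973] 0.4522944397984828 [ 0.02  0.47  0.43  1.67 -0.22  1.05  1.78]
mid [[315.7 239.9]]
a [[315.7 139.8]]
HH [[374.6 279.7]]
```

View pics/w6.png

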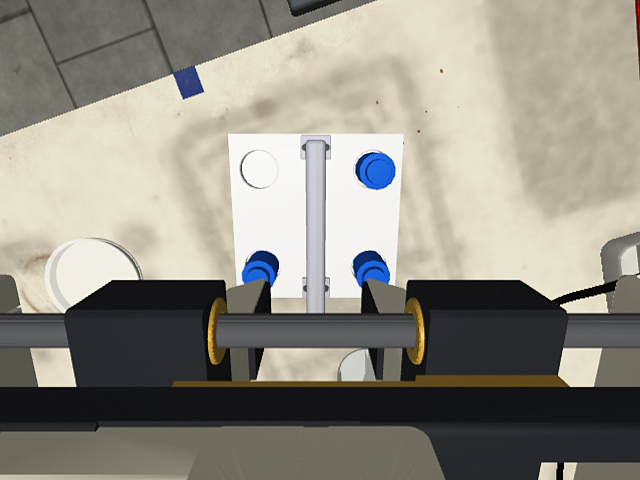

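Run:
```python
from fit1 import *
d=np.load("w6.npz");C=cam("wrist",dict(position=d["p"],ee_rot=d["r"]))
im=cv2.imread("pics/w6.png");crop(im,280,120,360,200,7,"pics/w6c.png")
print(tri([(C,(315.7,140)),obs["barnear"][1][0]]))
```

```text
(array([ 0.49536306, -0.22066428, -0.01212394]), [array([-0.1, -0.1]), array([ 0.1, -0.1])])
```

View pics/w6c.png

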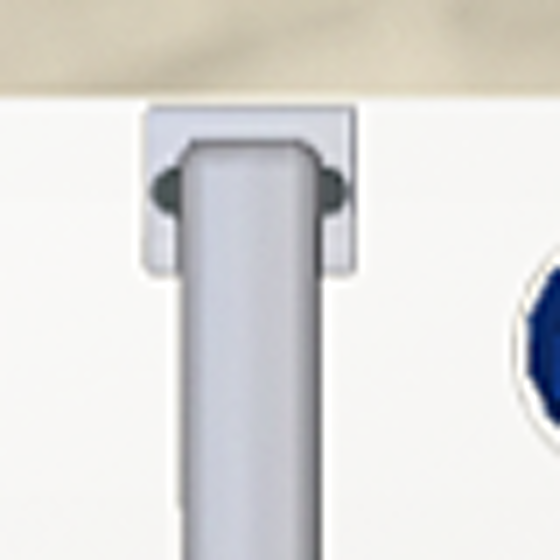

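>>> apply_moves(targets=[0.55,0,0,0.08,0,0.55,0,0,0.08,0,0.55,0,0,0.04,0,0.55,0,0,0,0,0.55,0,0,0,0], grip_force=20)

```text
clock: 13.6
position: [0.5666, -0.2437, 0.1108]
ee_rot: [0.489, 3.101, -0.0]
force: [-0.5, 0.1, -0.2]
width: 0.452
```

Run:
```python
from plan import *
s,P,y,M=pose();print(s["clock"],P,y,M[:,2].round(4))
np.savez("w7.npz",p=P,r=s["ee_rot"])
im=eyes.get_image("wrist")[:,:,::-1];cv2.imwrite("pics/w7.png",im)
crop(im,200,0,440,390,1.5,"pics/w7c.png")
```

```text
13.6 [ 0.56658597 -0.24373729  0.11076768] 72.06479655881947 [ 1.7e-03 -5.0e-04 -1.0e+00]
```

View pics/w7.png

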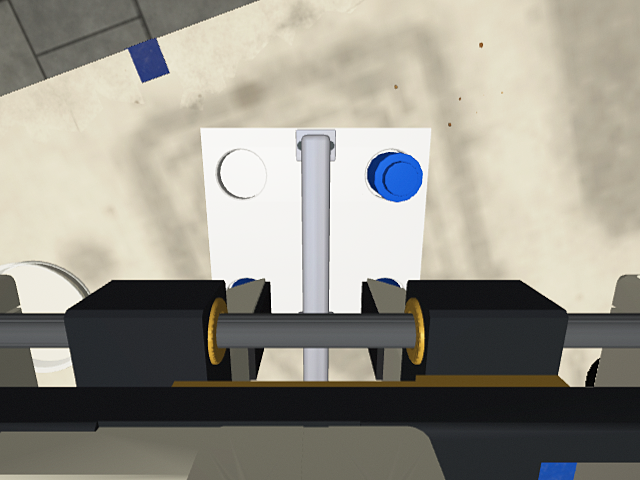

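Run:
```python
from fit1 import *
L=[]
for n,uv in (("w2",(247,188)),("w6",(315.8,139.5)),("w7",(315.5,135))):
    d=np.load(n+".npz");L.append((cam("wrist",dict(position=d["p"],ee_rot=d["r"])),uv))
print(tri(L));print(tri(L+obs["barnear"][1]))
```

```text
(array([ 0.49667499, -0.22101362,  0.08579794]), [array([0.3, 0.4]), array([-0.1,  0.1]), array([ 0.4, -0.4])])
(array([ 0.49715076, -0.22130451,  0.0851323 ]), [array([2.2, 0.6]), array([-0.3,  1. ]), array([0.2, 0.8]), array([ 0.3, -0.6]), array([-0.6,  0.6]), array([ 0.5, -0.1])])
```

>>> apply_moves(targets=[0.55,0,0,0.06,0,0.55,0,0,0.04,0,0.55,0,0,0.02,0,0.55,0,0,0,0,0.55,0,0,0,0])

```text
clock: 14.28
position: [0.5663, -0.2438, 0.0621]
ee_rot: [0.49, 3.102, -0.0]
force: [-0.4, -0.5, 0.9]
width: 0.453
```

>>> apply_moves(targets=[0.8,0,0,0,0,0.9,0,0,0,0,1,0,0,0,0,1,0,0,0,0,1,0,0,0,0,1,0,0,0,0], grip_force=45)

```text
clock: 15.02
position: [0.5659, -0.2436, 0.0617]
ee_rot: [0.49, 3.103, 0.0]
force: [-0.9, 0.2, 2.4]
width: 0.148
```

>>> apply_moves(targets=[1,0,0,-0.005,0,1,0,0,-0.01,0,1,0,0,-0.015,0,1,0,0,-0.015,0,1,0,0,-0.01,0,1,0,0,-0.005,0,1,0,0,0,0,1,0,0,0,0])

```text
clock: 16.02
position: [0.5657, -0.2435, 0.0853]
ee_rot: [-0.49, -3.103, -0.0]
force: [-0.2, 0.3, -5.2]
width: 0.149
```

Run:
```python
from plan import *
s,P,y,M=pose();print(s["clock"],P,y,M[:,2].round(4),s["force"],s["ft_torque"],s["width"])
im=eyes.get_image("scene")[:,:,::-1];crop(im,220,100,480,320,3,"pics/s8.png")
```

```text
16.025 [ 0.56566181 -0.24349532  0.08531261] 72.05331964264285 [-4.e-04  2.e-04 -1.e+00] [-0.24280675  0.31656465 -5.20688453] [-0.05830245 -0.02608749  0.04460327] 0.1493816186657686
```

View pics/s8.png

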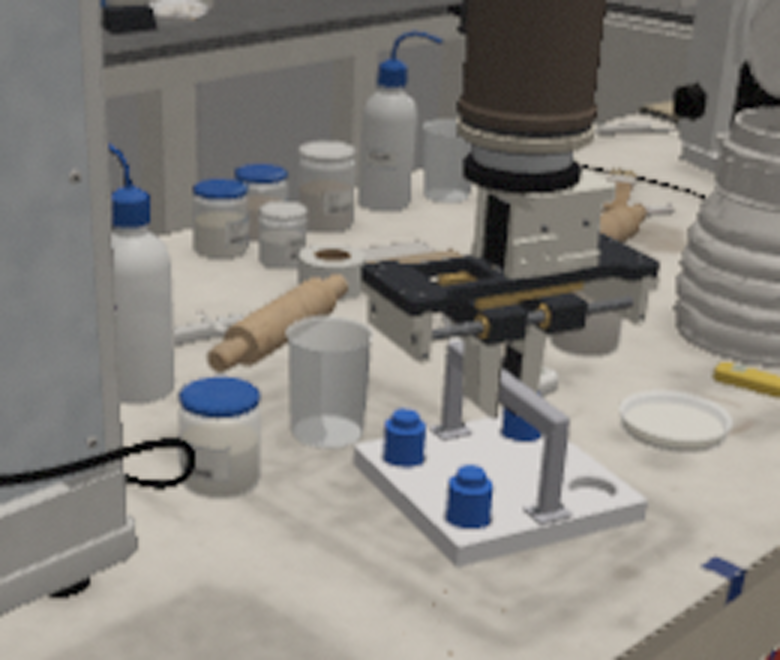

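>>> apply_moves(targets=[1,0,0,-0.01,0,1,0,0,-0.02,0,1,0,0,-0.03,0,1,0,0,-0.04,0,1,0,0,-0.04,0,1,0,0,-0.04,0,1,0,0,-0.03,0,1,0,0,-0.02,0,1,0,0,-0.01,0,1,0,0,0,0,1,0,0,0,0,1,0,0,0,0,1,0,0,0,0,1,0,0,0,0])

```text
clock: 17.82
position: [0.5658, -0.2436, 0.1814]
ee_rot: [-0.49, -3.103, -0.0]
force: [-0.4, -1.0, -5.1]
width: 0.149
```

Run:
```python
from plan import *
s,P,y,M=pose();print(s["clock"],P,y,M[:,2].round(4),s["force"],s["ft_torque"],s["width"],abs(s["dq"]).max())
im=eyes.get_image("scene")[:,:,::-1];cv2.imwrite("pics/s9.png",im);crop(im,300,150,480,300,4,"pics/s9c.png")
cv2.imwrite("pics/t9.png",eyes.get_image("top")[:,:,::-1]);cv2.imwrite("pics/w9.png",eyes.get_image("wrist")[:,:,::-1])
```

```text
17.825 [ 0.56581618 -0.24357728  0.18139125] 72.04961783086105 [-2.e-04  1.e-04 -1.e+00] [-0.35163902 -0.97559943 -5.08900208] [-0.00359786 -0.01455909 -0.04059227] 0.14855207377328605 0.0019534801512990493
```

View pics/s9.png

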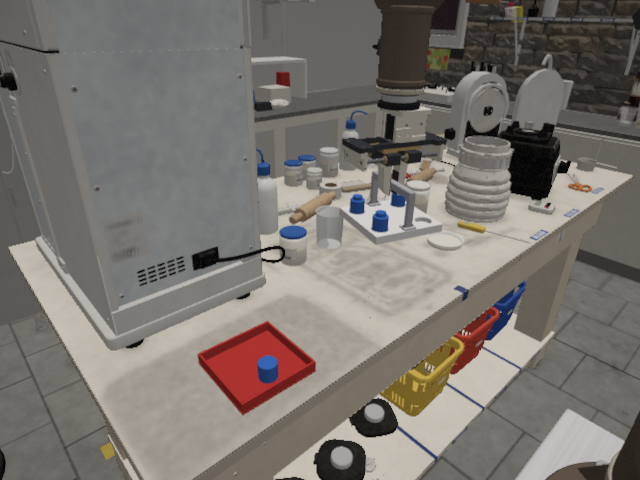

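View pics/s9c.png

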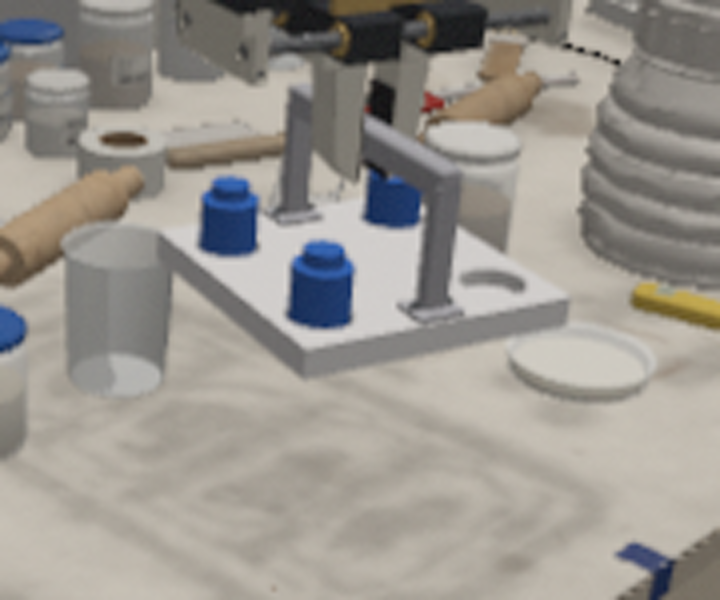

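View pics/t9.png

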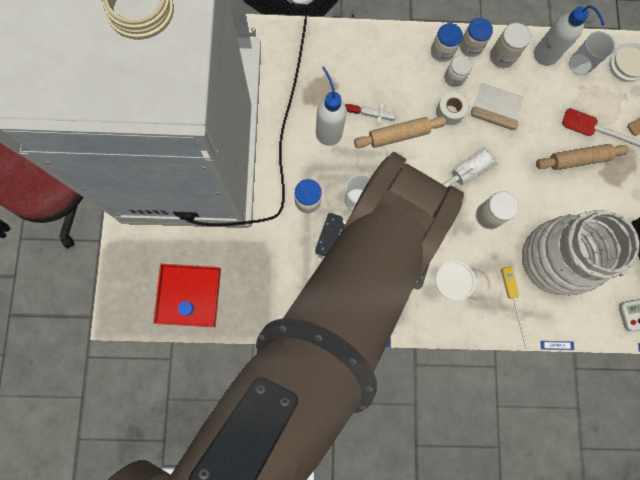

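View pics/w9.png

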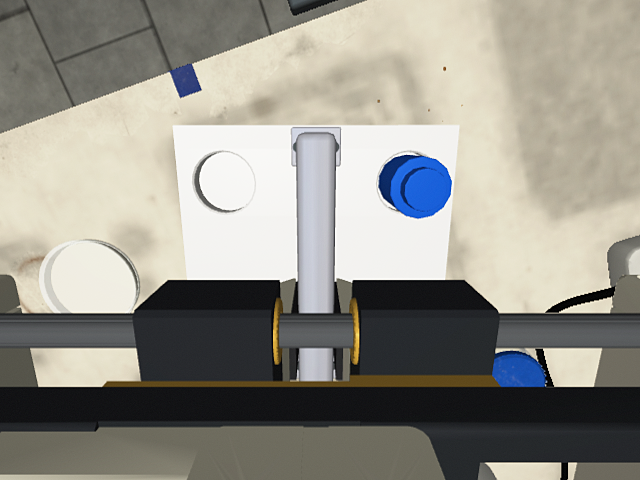

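Run:
```python
from h import *
S=cam("scene");C=cam("wrist")
g=lambda u,v:np.array([300+(u+.5)/4-.5,150+(v+.5)/4-.5])
A=[((.075,.075,.016),S,g(162,235)),((-.075,.075,.016),S,g(305,352)),((-.075,-.075,.016),S,g(567,297)),
((.045,.05,.05),S,g(231,186)),((-.045,.05,.05),S,g(324,250)),((-.075,-.075,.016),C,np.array([174,126])),((-.075,.075,.016),C,np.array([459.5,126])),((-.069,0,.09),C,np.array([316,134])),((-.045,.05,.05),C,np.array([425,188]))]
def X(q,P): return R.from_rotvec(q[3:]).as_matrix()@np.array(P)+q[:3]
f=lambda q:np.concatenate([proj(c,X(q,P))[0]-u for P,c,u in A])
o=least_squares(f,[.5625,-.2423,.12,0,0,-.312]);print(o.x.round(4),f(o.x).round(1))
T=R.from_rotvec(o.x[3:]).as_matrix();print("tilt deg",np.degrees(np.arccos(T[2,2])))
s=arm.observe();print(s["clock"],s["position"],abs(s["dq"]).max())
```

```text
[ 0.5621 -0.2417  0.1174  0.0038  0.0074 -0.3096] [-1.2 -0.5  0.3 -0.6  0.9 -0.  -0.2 -0.4  0.  -0.4  0.9 -0.3 -1.2 -1.4
  0.3 -0.2 -0.2  1.6]
tilt deg 0.47619459769728134
17.975 [ 0.56583581 -0.24361725  0.18150385] 0.0018645934135237024
```

Underside about 117–120 mm up, tilt about 0.5° (within measurement error), and still. Handing in.

```bash
python3 -c "
from cell import arm
print(arm.sign_off())"
```

```text
the job is handed in; nothing more can be done
None
```

The short plug is out of the carrier and standing upright in the red reject tray. I handed the job in at about 18 s on the clock, with the arm holding the carrier by its handle.

**Last checks:**
- **Lift:** the arm rose 12.0 cm after gripping the handle. A camera fit put the underside at 11.7 cm.
- **Level:** the same fit gave a tilt of about 0.5°, which is within its error.
- **Stillness and grip:** joint speeds were about 0.002 rad/s. The jaw opening held at 13.7 mm on the 14 mm bar, and the load was about 5 N.
- **Plugs:** all three full-length plugs are seated, and the fourth pocket is empty.
- **Bystanders:** the jar, beaker and petri dish look unmoved. The arm hid the timer in the last top view. It was last seen in place just before the lift began.

**Checks that disagreed:**
- The top and scene cameras read heights 2–6 mm lower than the stated sizes.
- One two-view height of the handle bar was meaningless because the two camera positions were only 9 mm apart. I measured it again from other views and got 86 mm for the bar's top, against the stated 90 mm.
- The gripper showed about 28 mm on the 30 mm plug, but the plug held firmly.

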